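Set the phone heating plate's dial and start it

TASK

Set the phone heating plate: push the wing of the big dial round with a fingertip until the dial's index mark lines up with the one long line on the scale ring round it, and only then press the round start button fully down and let it come up again. Do not pinch the dial, do not turn the scale ring or the small timer knob, and leave the phone on the plate and the other things on the bench where they are.

Things in the scene. Friction and masses are not known exactly. Their poses are not given: they have to be found in the camera images.
- heater: Grey low heating plate for phone screens, 180 mm (x) by 330 mm (y), fixed; origin at the centre of its underside, front facing -x (the robot). On its flat deck, 45 mm above the bench, in its own x, y (mm): metal hot plate with the phone at (0, 110); big dial, axis at (0, -8); start button at (-45, -124); small timer knob, 28 mm wide, 16 mm high, at (45, -124).
- dial_centre (a point): On the big dial's axis, level with the top of its disc, 54 mm above the bench; its x axis runs along the wing to the end with the index mark, z up. The dial is a black disc 100 mm across with a straight upright wing across its middle: 76 mm long (38 mm each way), 16 mm thick, 22 mm high above the disc (top 76 mm above the bench).
- dial (a joint): Turn of the big dial in rad, growing clockwise seen from above; it starts at 0 to 0.6 and the mark meets the long line 0.9 to 3.0 rad further on; end stops at -0.1 and 4.2. It turns either way with about 0.06 N m (2 N at the end of the wing) and stays where it is left.
- index_mark (a point): Outer end of the dial's index mark, at the disc's edge, 51 mm from the dial's axis and 54 mm above the bench. The mark is a white line, 2.6 mm wide, that runs along the top of one half of the wing, down its end and over the disc to its edge; the other half of the wing has none.
- long_line (a point): Inner end of the one long scale line, 51 mm from the dial's axis, 54 mm above the bench: lined up when index_mark meets it. The scale ring is bare metal, 100 to 134 mm across, 6 mm high on the deck, stiff (1 N m); dark lines every 12 degrees, 5 mm long, 1.4 mm wide; only the target line is 12.5 mm long and 4 mm wide, with nine short ones on either side.
- start_button_top (a point): Centre of the top of the round start button, 28 mm across, at the deck's right front corner; it moves straight down.
- start_button (a joint): Travel of the start button in m: 0 = up, 0.006 = fully down; a spring (about 5 N when fully down) brings it up again.
- timer_mark (a point): Rim of the small round timer knob at its mark, 14 mm from the knob's axis; to be left as it is.
- phone_silver: Silver phone, 67 x 138 x 8 mm, lying loose on the hot plate, its top about 58 mm above the bench; origin at the centre of its underside, its y axis along its length.
- solder_spool: Spool of solder, 53 mm across, 30 mm high, on the bench right of the heating plate; origin under its centre.
- multimeter: Yellow multimeter, 138 x 72 x 41 mm, on the bench at the right; origin under its centre, x along it.
- dropper_bottle: Brown dropper bottle, 33 mm across, 95 mm tall, standing on the bench behind the heating plate; origin under its centre.
- usb_block: White phone charger block, 35 x 34 x 40 mm, standing on the bench left of the heating plate, two pins up; origin under its centre.

How it is judged (in metres and radians):
On the way, in this order (a step that is already met when the one before it is completed fails the run):
1. the index mark stands at the long line (within 4.5 mm at the disc's edge, about 5 degrees) (horizontal distance between index_mark and long_line below 0.0045 m), for 0.3 s.
2. the start button is pressed fully down (at least 4.5 of its 6 mm) (value of joint start_button above 0.0045 m), for 0.1 s.
At the end, for the whole second after the job is handed in: The index mark is within 4.5 mm of the long line at the disc's edge (about 5 degrees, less than half a division), the start button is up again, and the phone lies on the plate within 12 mm of where it was (horizontal distance between index_mark and long_line below 0.0045 m and value of joint start_button below 0.0015 m and distance of phone_silver from where it was at the start of the episode below 0.012 m); the robot touches nothing.
It fails at once if the start button is pressed while the index mark is off the long line (value of joint start_button above 0.003 m and not (horizontal distance between index_mark and long_line below 0.0045 m)).
It fails at once if the scale ring or the timer knob is turned (more than 4 mm at the line or the knob's rim) (distance of any of long_line, timer_mark from where it was at the start of the episode above 0.004 m).
It fails at once if the dial's wing is pinched between the fingers (touched with the grasp point within 5 mm of the wing's middle plane, between the pads' height) (contact force between the fingers and heater above 0.3 N and y of the grasp point in the frame of dial_centre between -0.005 and 0.005 m and x of the grasp point in the frame of dial_centre between -0.043 and 0.043 m and z of the grasp point in the frame of dial_centre below 0.035 m).
It fails at once if the phone is shifted by more than 12 mm or lifted (distance of phone_silver from where it was at the start of the episode above 0.012 m).
It fails at once if the spool, the multimeter, the dropper bottle or the charger block is moved by more than 20 mm or lifted (distance of any of solder_spool, multimeter, dropper_bottle, usb_block from where it was at the start of the episode above 0.02 m).
It also fails if it takes over 48 s, if anything falls off the work surface, if the arm or the gripper's body presses on something with over 40 N, if the wrist force passes 120 N, or if a joint passes its speed limit or range.

ROBOT

A 6-joint arm with a two-finger parallel gripper is mounted at the origin on a cart in front of the work surface, level with it; the furniture and walls round the work are solid. World frame = base frame: x ahead of the robot, y to its left, z up, the work surface at z = 0. Lengths are in m, angles in degrees, forces in N, time in s.
With the tool pointing down it reaches from about 0.375 to 0.975 m from the base axis. Payload 3.8 kg.
Tool frame: the origin (TCP) lies midway between the tips of the shut fingers; the grasp point (between the pads) lies 19 mm behind it; z points along the fingers, y is the line along which they close (so a half turn about z gives the same grasp; the last joint's range is limited). The gripper opens to 85 mm and grips with 20 to 120 N. Pads are 22 mm wide; open, the fingers measure 114 mm over their backs; the gripper's body (76 mm by 85 mm) begins 54 mm behind the grasp point. The pads swing forward as they close: fully open they stand 13 mm farther back than shut.
Start: joints at [-76.541, 15.12, 91.902, -0, 72.978, -2.114], TCP at [0.181, -0.65, 0.196] pointing down, gripper open.
Joint ranges: [-150.88, 150.88], [-54.13, 125.18], [17.81, 147.31], [-75.09, 255.09], [0, 152.58], [-146.25, 146.25]. Speed limits (degrees/s): [147.25, 147.25, 180, 180, 180, 180].

INTERFACE

Orientations are given as [roll, pitch, yaw] about the fixed x, y, z axes, in that order (R = Rz(yaw) Ry(pitch) Rx(roll)).
In Python, from rig import status, imaging, manip gives the robot as it stands. The module is installed in compiled form; this text tells all that it offers.
- The arm moves only by the tool step_arm, never from a script. Its argument "commands" is a list of rows, each an object of numbers: "tx", "ty", "tz": the shift along the tool's x, y, z scaled (see below); "rx", "ry", "rz": the turn, a rotation vector about the tool's x, y, z scaled (see below). A call has 1 to 20 rows; each row is the pose to reach, as a shift and turn from the pose commanded when the call began, along the tool's axes at that moment; what a row does not reach only later rows make up. The controller multiplies each number of a shift by 250 mm and each number of a turn by 30 degrees. A row lasts 1/10 s, in which the tool goes at most 50 mm and 8.59 degrees, less where a joint would pass 70% of its speed; a pose out of reach is approached as far as the arm can. A call with a number of a shift or a turn outside -1 to 1 is refused whole. A call with a gripper value outside its range is refused whole. "hand" is the closure, from 0 (fully open) to 1 (shut), set as the call begins (left out, the last holds). The fingers move at their own pace and stop on an object; "force" is the grip in N (left out, the last holds). Time passes only in rows, so rows that repeat a pose let the fingers close. It gives the time, the measured TCP pose, the force, the opening and the grip force at its end, in the units of the state.
- status.observe(): the state, without advancing time (a new reading comes with each control period).
- imaging.camera(name): name is "scene" or "top" or "wrist"; returns a dict with "img" (400x640x3 uint8, red, green, blue), "z_map" (400x640 float32, m along the optical axis (not along the pixel's ray), 0 where there is no reading), "fx", "fy", "cx", "cy" (pixels), "rvec" (rotation vector, rad) and "tvec" (3), from world to camera coordinates, as OpenCV has them. Camera axes: x right, y down, z forward; pixel columns grow to the right and rows downward; lengths in m; the calibration is good to about 2 mm. A picture is of the moment at which its call begins.
- manip.job_done(): hands the job in; it is judged then, once.
The state is a dict: "time": time; "q": joint angles; "qvel": joint speeds; "joint_efforts": joint torques, N m; "position": TCP position; "tcp_rot": TCP orientation; "force": force on the tool from outside, world axes, zero at the start; "wrist_torque": the same for the moment, N m; "width": finger opening in m; "grip_force": force on a finger pad.
Only numpy, scipy, OpenCV 4.12 (cv2) and the standard library are available. Lean on these libraries where they do the work, as an engineer would, in place of code of your own. Each camera call takes 0.05 s, during which the arm holds its last target. There are 200 camera calls.

## Working session

There is one attempt and no reset: what is moved stays moved. The work goes in short steps, Python scripts to look and compute and a tool call to move; the robot and the scene stay as the last step left them, time stands still between calls to the robot, and variables do not carry over. Pictures are saved under pics/ and viewed, at most 10 in all, crops included, and the job is handed in when it is done.

Besides the shell and the picture viewer there is one more tool, called after ">>>" as a command line: name --argument value ..., lists and objects as JSON in quotes. step_arm: Moves the arm, as the interface text tells. Shifts and turns lie within -1 to 1; 1 stands for 250 mm of shift or 30 degrees of turn. Its arguments: {"type":"object","properties":{"commands":{"type":"array","items":{"type":"object","properties":{"tx":{"type":"number","minimum":-1,"maximum":1},"ty":{"type":"number","minimum":-1,"maximum":1},"tz":{"type":"number","minimum":-1,"maximum":1},"rx":{"type":"number","minimum":-1,"maximum":1},"ry":{"type":"number","minimum":-1,"maximum":1},"rz":{"type":"number","minimum":-1,"maximum":1}}}},"hand":{"type":"number"},"force":{"type":"number"}},"required":["commands"]}

```bash
mkdir -p pics; cat > h.py <<'E'
import numpy as np, cv2
from rig import status, imaging, manip
def cam(n):
    c=imaging.camera(n); c['R']=cv2.Rodrigues(np.array(c['rvec'],float))[0]; c['t']=np.array(c['tvec'],float).ravel()
    return c
def ray(c,u,v,z):
    d=c['R'].T@np.array([(u-c['cx'])/c['fx'],(v-c['cy'])/c['fy'],1]); o=-c['R'].T@c['t']
    return o+d*(z-o[2])/d[2]
def proj(c,p):
    q=c['R']@np.array(p,float)+c['t']; return np.array([c['fx']*q[0]/q[2]+c['cx'],c['fy']*q[1]/q[2]+c['cy']])
def save(n,im): cv2.imwrite('pics/'+n,cv2.cvtColor(im,cv2.COLOR_RGB2BGR))
E
python3 - <<'E'
from h import *
s=status.observe(); print(s['time'],s['position'],s['tcp_rot'],s['width'])
c=cam('top'); save('top0.png',c['img']); np.savez('top0.npz',**c); print(c['fx'],-c['R'].T@c['t'])
c=cam('scene'); save('scene0.png',c['img']); print(-c['R'].T@c['t'])
E
```

```text
0.0 [ 0.18103407 -0.64941741  0.19474661] [-1.79870180e+02 -4.37903440e-03  1.55740116e+01] 0.08570695813019416
378.78999158893555 [ 0.47407853 -0.18010752  1.17082294]
[0.14175545 0.52088647 0.70072482]
```

View pics/top0.png

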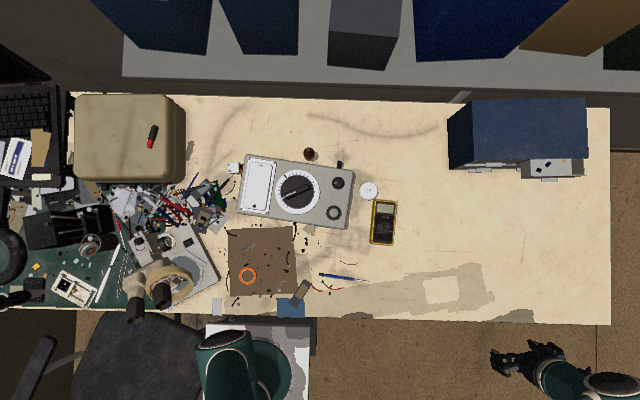

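The top view shows the heater at (297,190), its dial at about (297,192), the start button at (334,213), the timer knob at (338,183), and the spool at (369,190). I'll zoom in on it.

```bash
python3 - <<'E'
from h import *
c=dict(np.load('top0.npz'))
im=c['img'][140:250,225:405]; save('crop0.png',cv2.resize(im,None,fx=4.4,fy=4.4,interpolation=cv2.INTER_CUBIC))
for n,(u,v,z) in dict(dial=(297,192,.054),btn=(334,213,.05),tim=(338,183,.061)).items(): print(n,ray(c,u,v,z))
E
```

```text
dial [ 0.55566983 -0.11154825  0.054     ]
btn [ 0.49704495 -0.22275653  0.05      ]
tim [ 0.58534693 -0.23157534  0.061     ]
```

View pics/crop0.png

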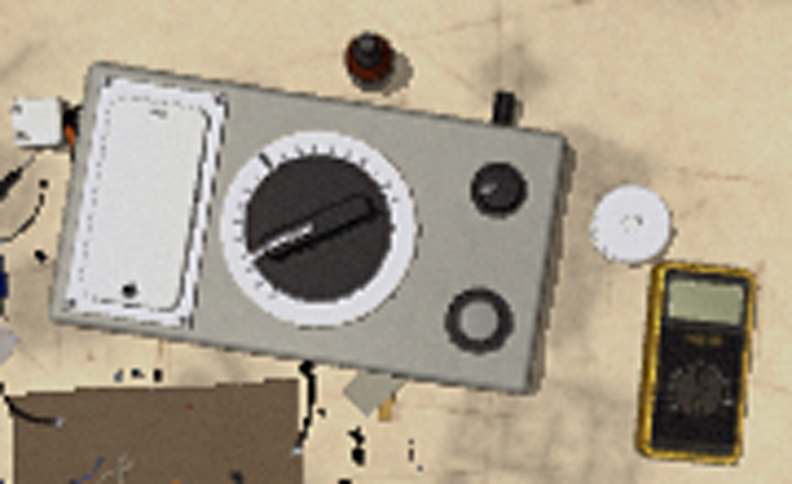

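>>> step_arm --commands '[{"tx": 0.9, "ty": -0.85, "tz": -0.22}, {"tx": 0.9, "ty": -0.85, "tz": -0.22}, {"tx": 0.9, "ty": -0.85, "tz": -0.22}, {"tx": 0.9, "ty": -0.85, "tz": -0.22}, {"tx": 0.9, "ty": -0.85, "tz": -0.22}, {"tx": 0.9, "ty": -0.85, "tz": -0.22}, {"tx": 0.9, "ty": -0.85, "tz": -0.22}, {"tx": 0.9, "ty": -0.85, "tz": -0.22}]' --hand 1

```text
invalid input
```

>>> step_arm --commands '[{"tx": 0.8, "ty": -0.85, "rz": -0.38}, {"tx": 0.8, "ty": -0.85, "rz": -0.38}, {"tx": 0.8, "ty": -0.85, "rz": -0.38}, {"tx": 0.8, "ty": -0.85, "rz": -0.38}, {"tx": 0.8, "ty": -0.85, "rz": -0.38}, {"tx": 0.8, "ty": -0.85, "rz": -0.38}, {"tx": 0.8, "ty": -0.85, "rz": -0.38}, {"tx": 0.8, "ty": -0.85, "rz": -0.38}, {"tx": 0.8, "ty": -0.85, "rz": -0.38}]'

```text
invalid input
```

```bash
python3 - <<'E'
from h import *
s=status.observe(); print(s['time'],s['position'],s['tcp_rot'],s['width'],s['force'],s['q'])
c=cam('wrist'); save('w1.png',c['img']); np.savez('w1.npz',**c)
for n,p in dict(dial=(.5557,-.1115,.054),btn=(.497,-.2228,.05)).items(): print(n,proj(c,p))
E
```

```text
0.1 [ 0.18103232 -0.64950827  0.19485715] [-1.79883712e+02 -4.40874401e-03  1.55718504e+01] 0.08555448452164642 [-0.55389022  0.61636576 -0.75222297] [-7.65420986e+01  1.51657427e+01  9.19754266e+01  1.21565745e-04
  7.29752017e+01 -2.11398923e+00]
dial [-388.61330592 -656.40305187]
btn [-149.89755452 -410.27610649]
```

View pics/w1.png

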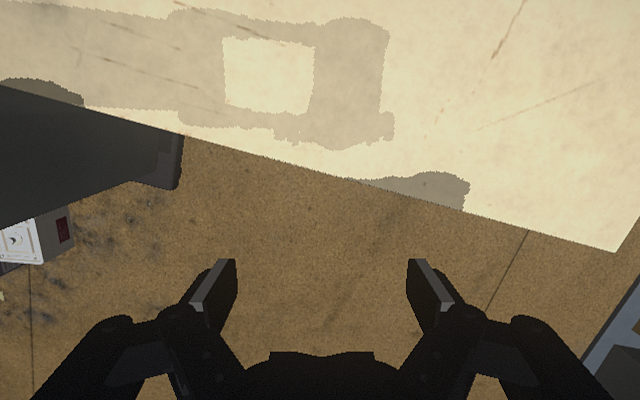

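The move was refused, so the wrist view still shows the start pose: floor, table edge and open fingers. Each row probably needs all six numbers.

>>> step_arm --commands '[{"tx": 0.9, "ty": -0.85, "tz": -0.22, "rx": 0, "ry": 0, "rz": 0}, {"tx": 0.9, "ty": -0.85, "tz": -0.22, "rx": 0, "ry": 0, "rz": 0}, {"tx": 0.9, "ty": -0.85, "tz": -0.22, "rx": 0, "ry": 0, "rz": 0}, {"tx": 0.9, "ty": -0.85, "tz": -0.22, "rx": 0, "ry": 0, "rz": 0}, {"tx": 0.9, "ty": -0.85, "tz": -0.22, "rx": 0, "ry": 0, "rz": 0}, {"tx": 0.9, "ty": -0.85, "tz": -0.22, "rx": 0, "ry": 0, "rz": 0}, {"tx": 0.9, "ty": -0.85, "tz": -0.22, "rx": 0, "ry": 0, "rz": 0}, {"tx": 0.9, "ty": -0.85, "tz": -0.22, "rx": 0, "ry": 0, "rz": 0}]' --hand 1 --force 30

```text
time: 0.95
position: [0.342, -0.3837, 0.2517]
tcp_rot: [179.9, -0.0, 15.8]
force: [0.7, -0.4, 0.3]
width: 0.0001
grip_force: 0.0
```

>>> step_arm --commands '[{"tx": 0.9, "ty": -0.84, "tz": 0, "rx": 0, "ry": 0, "rz": -0.38}, {"tx": 0.9, "ty": -0.84, "tz": 0, "rx": 0, "ry": 0, "rz": -0.38}, {"tx": 0.9, "ty": -0.84, "tz": 0, "rx": 0, "ry": 0, "rz": -0.38}, {"tx": 0.9, "ty": -0.84, "tz": 0, "rx": 0, "ry": 0, "rz": -0.38}, {"tx": 0.9, "ty": -0.84, "tz": 0, "rx": 0, "ry": 0, "rz": -0.38}, {"tx": 0.9, "ty": -0.84, "tz": 0, "rx": 0, "ry": 0, "rz": -0.38}, {"tx": 0.9, "ty": -0.84, "tz": 0, "rx": 0, "ry": 0, "rz": -0.38}, {"tx": 0.9, "ty": -0.84, "tz": 0, "rx": 0, "ry": 0, "rz": -0.38}]'

```text
time: 1.75
position: [0.5017, -0.1225, 0.2502]
tcp_rot: [-180.0, 0.1, 27.1]
force: [-0.4, -0.7, -0.4]
width: -0.0001
grip_force: 0.0
```

```bash
python3 - <<'E'
from h import *
s=status.observe(); print(s['time'],s['position'],s['tcp_rot'],s['width'],s['force'],s['q'])
c=cam('wrist'); save('w2.png',c['img']); np.savez('w2.npz',**c)
for n,p in dict(dial=(.5557,-.1115,.054),btn=(.497,-.2228,.05)).items(): print(n,proj(c,p))
E
```

```text
1.75 [ 0.50167103 -0.12246673  0.25021454] [-1.79982091e+02  8.82519213e-02  2.70949745e+01] -0.00013290760512666997 [-0.43841648 -0.7494335  -0.38856614] [-1.64468719e+01 -3.90478767e+00  1.06984396e+02 -4.90719619e-02
  7.69967049e+01  4.64692407e+01]
dial [333.3457537  128.91474586]
btn [385.28830993 206.42987075]
```

View pics/w2.png

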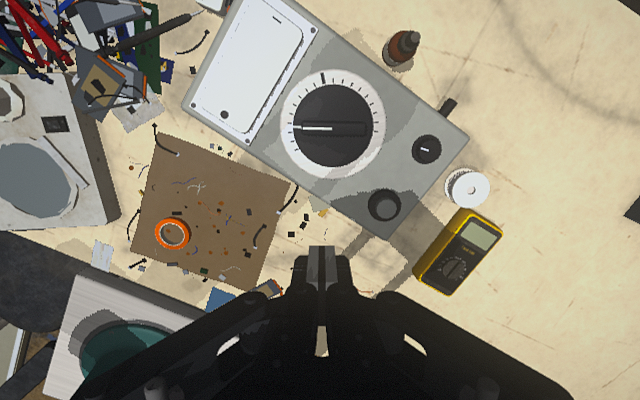

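The wrist view shows the dial at about (333,125) with its mark pointing left at (296,128). The long line is at (323,78), the button at (386,205), and the shut fingertips at (320,250). Next I'll measure angles.

```bash
cat >> h.py <<'E'
S=0.00025
def rect(c,ctr,half,z=.054):
    n=int(2*half/S); w=np.array([[ctr[0]+half,ctr[1]+half],[ctr[0]+half,ctr[1]-half],[ctr[0]-half,ctr[1]-half],[ctr[0]-half,ctr[1]+half]])
    src=np.float32([proj(c,(x,y,z)) for x,y in w]); H=cv2.getPerspectiveTransform(src,np.float32([[0,0],[n,0],[n,n],[0,n]]))
    return cv2.warpPerspective(c['img'],H,(n,n),flags=cv2.INTER_CUBIC)
def pw(ctr,half,u,v): return np.array([ctr[0]+half-v*S,ctr[1]+half-u*S])
def disc(c,ctr,half=.085,name=None):
    im=rect(c,ctr,half); g=cv2.cvtColor(im,cv2.COLOR_RGB2GRAY)
    m=(g<90).astype(np.uint8); n=m.shape[0]
    m=cv2.morphologyEx(m,cv2.MORPH_CLOSE,np.ones((15,15))); m=cv2.morphologyEx(m,cv2.MORPH_OPEN,np.ones((41,41)))
    cs=cv2.findContours(m,cv2.RETR_EXTERNAL,cv2.CHAIN_APPROX_NONE)[0]
    k=max(cs,key=cv2.contourArea); e=cv2.fitEllipse(k)
    if name: save(name,im)
    return pw(ctr,half,*e[0]),np.array(e[1])*S
def polar(c,ctr,r,z,n=720):
    out=[]
    for a in np.arange(n)*2*np.pi/n:
        u,v=proj(c,(ctr[0]+r*np.cos(a),ctr[1]+r*np.sin(a),z)); out.append(cv2.getRectSubPix(c['img'],(1,1),(u,v)).mean())
    return np.array(out)
def peak(p,lo=None):  # angle of the strongest blob (deg)
    p=np.clip(p,0,None); n=len(p); i=p.argmax(); k=np.arange(i-8,i+9); w=p[k%n]; w=w*(w>.35*p[i]); return (k*w).sum()/w.sum()*360/n
def angles(c,ctr):
    mark=np.mean([polar(c,ctr,r,.054) for r in (.042,.045,.048)],0)
    line=255-np.mean([polar(c,ctr,r,.051) for r in (.058,.060,.062)],0)
    return peak(mark-np.median(mark)),peak(line-np.median(line))
E
python3 - <<'E'
from h import *
c=dict(np.load('w2.npz')); print(c['img'].shape,c['fx'])
d,ax=disc(c,(.5557,-.1115),name='r2.png'); print(d,ax)
m,l=angles(c,d); print(m,l,m-l)
print('btn',ray(c,386,205,.053),ray(c,386,205,.06)); Z=c['z_map']
for u,v in((386,205),(386,200),(333,105),(425,148),(360,180),(290,70)):
    z=Z[v,u]; p=c['R'].T@(np.array([(u-c['cx'])/c['fx'],(v-c['cy'])/c['fy'],1])*z-c['t']); print((u,v),p.round(4))
E
```

```text
(400, 640, 3) 293.7268282984459
[ 0.55745614 -0.10975584] [0.09855938 0.09889146]
116.43296173546247 39.842977824709614 76.58998391075286
btn [ 0.4997845  -0.22152033  0.053     ] [ 0.50113032 -0.21899966  0.06      ]
(386, 205) [ 0.5026 -0.2163  0.0675]
(386, 200) [ 0.5083 -0.213   0.0667]
(333, 105) [ 0.5804 -0.0979  0.0556]
(425, 148) [ 0.5874 -0.2221  0.0637]
(360, 180) [ 0.5131 -0.1745  0.0477]
(290, 70) [ 0.592  -0.0345  0.0502]
```

View pics/r2.png

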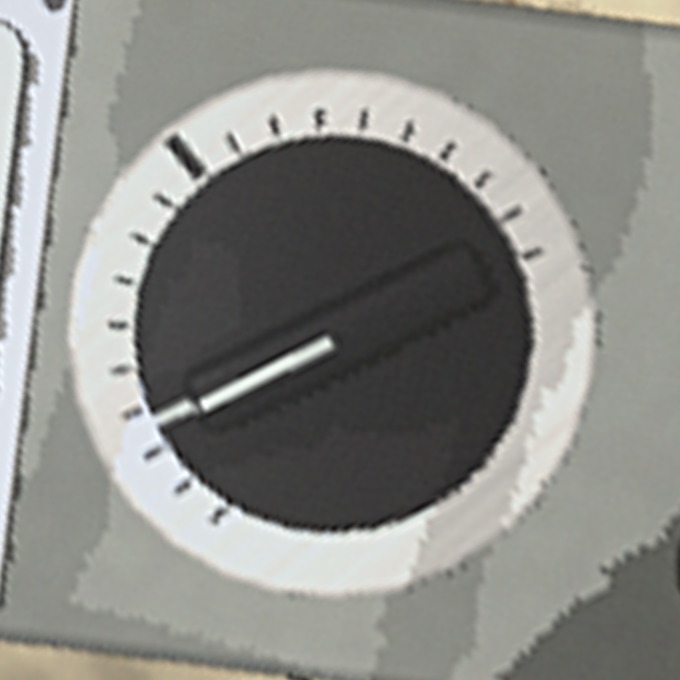

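```bash
cat >> h.py <<'E'
C=np.array([.5575,-.1098])
def rel(x,y,z,yaw):
    s=status.observe(); p=s['position']; a=np.radians(s['tcp_rot'][2]); d=np.array([x,y,z])-p
    tx=np.array([np.cos(a),np.sin(a),0]);ty=np.array([np.sin(a),-np.cos(a),0])
    dy=(yaw-s['tcp_rot'][2]+180)%360-180
    return [round(float(v),3) for v in (d@tx/.25,d@ty/.25,-d[2]/.25,-dy/30)]
def pose(th,r,gap,h=.011): # behind the wing at angle th, tool x = push dir
    u=np.array([np.cos(th),np.sin(th)]); t=np.array([u[1],-u[0]]); return C+r*u-(.008+h+gap)*t
E
python3 - <<'E'
from h import *
p=pose(np.radians(116.4),.025,.014); print(p,rel(*p,.12,26.4),rel(*p,.061,26.4))
E
```

```text
[ 0.51682563 -0.10208017] [0.095, -0.048, 0.521, 0.02] [0.095, -0.048, 0.757, 0.02]
```

>>> step_arm --commands '[{"tx": 0.095, "ty": -0.048, "tz": 0.2, "rx": 0, "ry": 0, "rz": 0.02}, {"tx": 0.095, "ty": -0.048, "tz": 0.4, "rx": 0, "ry": 0, "rz": 0.02}, {"tx": 0.095, "ty": -0.048, "tz": 0.52, "rx": 0, "ry": 0, "rz": 0.02}, {"tx": 0.095, "ty": -0.048, "tz": 0.6, "rx": 0, "ry": 0, "rz": 0.02}, {"tx": 0.095, "ty": -0.048, "tz": 0.66, "rx": 0, "ry": 0, "rz": 0.02}, {"tx": 0.095, "ty": -0.048, "tz": 0.71, "rx": 0, "ry": 0, "rz": 0.02}, {"tx": 0.095, "ty": -0.048, "tz": 0.757, "rx": 0, "ry": 0, "rz": 0.02}, {"tx": 0.095, "ty": -0.048, "tz": 0.757, "rx": 0, "ry": 0, "rz": 0.02}, {"tx": 0.095, "ty": -0.048, "tz": 0.757, "rx": 0, "ry": 0, "rz": 0.02}]'

```text
time: 2.7
position: [0.5175, -0.1013, 0.0624]
tcp_rot: [180.0, -0.0, 26.4]
force: [0.9, 0.2, -0.1]
width: 0.0002
grip_force: 0.0
```

```bash
python3 - <<'E'
from h import *
s=status.observe(); print(s['position'],s['tcp_rot'],s['force'])
for f in (0,6,12,18,24,30,36,42,48,54,60,66,70):
    print(f,rel(*pose(np.radians(116.4-f),.025,0),.061,26.4-f))
E
```

```text
[ 0.51751416 -0.10133176  0.06244014] [ 1.79961256e+02 -3.90634488e-02  2.63592694e+01] [ 0.8960295   0.15660639 -0.05285604]
0 [0.052, 0.001, 0.006, -0.001]
6 [0.063, -0.006, 0.006, 0.199]
12 [0.075, -0.012, 0.006, 0.399]
18 [0.087, -0.017, 0.006, 0.599]
24 [0.099, -0.021, 0.006, 0.799]
30 [0.112, -0.023, 0.006, 0.999]
36 [0.125, -0.024, 0.006, 1.199]
42 [0.139, -0.024, 0.006, 1.399]
48 [0.152, -0.022, 0.006, 1.599]
54 [0.164, -0.019, 0.006, 1.799]
60 [0.177, -0.014, 0.006, 1.999]
66 [0.189, -0.009, 0.006, 2.199]
70 [0.196, -0.004, 0.006, 2.332]
```

>>> step_arm --commands '[{"tx": 0.03, "ty": 0, "tz": 0, "rx": 0, "ry": 0, "rz": 0}, {"tx": 0.052, "ty": 0, "tz": 0, "rx": 0, "ry": 0, "rz": 0}, {"tx": 0.063, "ty": -0.006, "tz": 0, "rx": 0, "ry": 0, "rz": 0.2}, {"tx": 0.069, "ty": -0.009, "tz": 0, "rx": 0, "ry": 0, "rz": 0.3}, {"tx": 0.075, "ty": -0.012, "tz": 0, "rx": 0, "ry": 0, "rz": 0.4}, {"tx": 0.081, "ty": -0.015, "tz": 0, "rx": 0, "ry": 0, "rz": 0.5}, {"tx": 0.087, "ty": -0.017, "tz": 0, "rx": 0, "ry": 0, "rz": 0.6}, {"tx": 0.093, "ty": -0.019, "tz": 0, "rx": 0, "ry": 0, "rz": 0.7}, {"tx": 0.099, "ty": -0.021, "tz": 0, "rx": 0, "ry": 0, "rz": 0.8}, {"tx": 0.105, "ty": -0.022, "tz": 0, "rx": 0, "ry": 0, "rz": 0.9}, {"tx": 0.112, "ty": -0.023, "tz": 0, "rx": 0, "ry": 0, "rz": 1.0}, {"tx": 0.112, "ty": -0.023, "tz": 0, "rx": 0, "ry": 0, "rz": 1.0}]'

```text
time: 3.9
position: [0.5408, -0.083, 0.0626]
tcp_rot: [180.0, -0.1, -3.6]
force: [0.7, -0.0, 0.8]
width: 0.0003
grip_force: 0.0
```

```bash
python3 - <<'E'
from h import *
s=status.observe(); print(s['position'],s['tcp_rot'],s['force'])
for f in (30,36,42,48,54,60,65):
    print(f,rel(*pose(np.radians(116.4-f),.025,0),.061,26.4-f))
c=cam('top'); im=c['img'][165:225,260:340]; save('t3.png',cv2.resize(im,None,fx=6,fy=6,interpolation=cv2.INTER_CUBIC))
E
```

```text
[ 0.54077114 -0.08297464  0.0625996 ] [ 1.79993297e+02 -9.50009925e-02 -3.58915416e+00] [ 0.69242918 -0.04517871  0.81046031]
30 [-0.002, 0.003, 0.006, 0.0]
36 [0.008, -0.005, 0.006, 0.2]
42 [0.02, -0.011, 0.006, 0.4]
48 [0.032, -0.016, 0.006, 0.6]
54 [0.045, -0.019, 0.006, 0.8]
60 [0.058, -0.022, 0.006, 1.0]
65 [0.069, -0.023, 0.006, 1.167]
```

View pics/t3.png

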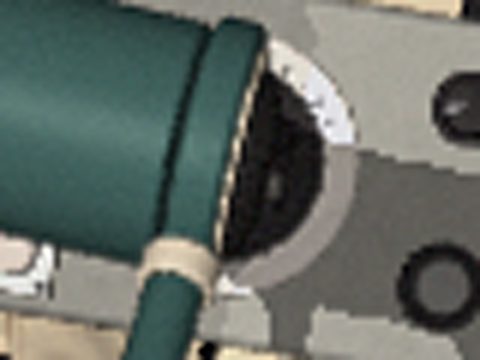

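The arm hides the dial in the top view, so I'll check with the wrist camera.

```bash
python3 - <<'E'
from h import *
c=cam('wrist'); save('w3.png',c['img']); print(angles(c,C), proj(c,(*C,.054)))
E
```

```text
(np.float64(117.01900899759221), np.float64(170.74200362850112)) [359.37759641 201.95431955]
```

View pics/w3.png

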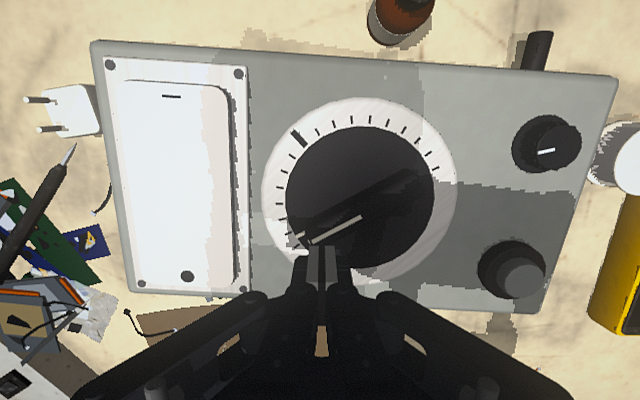

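```bash
python3 - <<'E'
from h import *
s=status.observe(); p=s['position']; a=np.radians(s['tcp_rot'][2]); tx=np.array([np.cos(a),np.sin(a),0]);ty=np.array([np.sin(a),-np.cos(a),0])
c=cam('wrist'); print(s['force'],s['width'])
for i,j,k in((0,0,0),(.011,0,0),(-.011,0,0),(.011,.0145,0),(0,0,.019),(.011,0,.019)): print(i,j,k,proj(c,p+i*tx+j*ty+np.array([0,0,k])).round(),end=' ')
u=np.array([np.cos(np.radians(116.4)),np.sin(np.radians(116.4)),0])
t=np.array([u[1],-u[0],0]); o=np.array([*C,0])
print()
for r in(.038,-.038):
  for w in (-.008,.008): print('wing',r,w,proj(c,o+r*u+w*t+[0,0,.076]).round(),proj(c,o+r*u+w*t+[0,0,.054]).round())
print(disc(c,C),ray(c,360,197,.054), ray(c,299,138,.051))
Z=c['z_map']; 
for (q,v) in ((314,250),(332,250),(330,262),(330,275),(330,290),(312,262),(312,275),(350,222),(390,195)):
  z=Z[v,q]; print((q,v),(c['R'].T@(np.array([(q-c['cx'])/c['fx'],(v-c['cy'])/c['fy'],1])*z-c['t'])).round(4))
im=c['img'][150:310,230:430]; save('w3c.png',cv2.resize(im,None,fx=4,fy=3.7,interpolation=cv2.INTER_CUBIC))
E
```

```text
[-0.54382515 -0.76010815 -0.29009691] 2.256146989971529e-05
0 0 0 [321. 233.] 0.011 0 0 [321. 217.] -0.011 0 0 [321. 248.] 0.011 0.0145 0 [343. 217.] 0 0 0.019 [321. 245.] 0.011 0 0.019 [321. 228.] 
wing 0.038 -0.008 [316. 252.] [316. 237.]
wing 0.038 0.008 [303. 231.] [304. 218.]
wing -0.038 -0.008 [428. 194.] [416. 184.]
wing -0.038 0.008 [417. 170.] [406. 163.]
(array([ 0.53262051, -0.09923366]), array([0.11565   , 0.15653897])) [ 0.56072687 -0.11033746  0.054     ] [ 0.60135498 -0.07278606  0.051     ]
(314, 250) [ 0.5512 -0.0802  0.1084]
(332, 250) [ 0.55   -0.0892  0.1071]
(330, 262) [ 0.5503 -0.0879  0.1197]
(330, 275) [ 0.5505 -0.0876  0.1312]
(330, 290) [ 0.5519 -0.0873  0.1441]
(312, 262) [ 0.5512 -0.0796  0.1204]
(312, 275) [ 0.5509 -0.0798  0.131 ]
(350, 222) [ 0.5529 -0.1012  0.078 ]
(390, 195) [ 0.568  -0.1251  0.0771]
```

View pics/w3c.png

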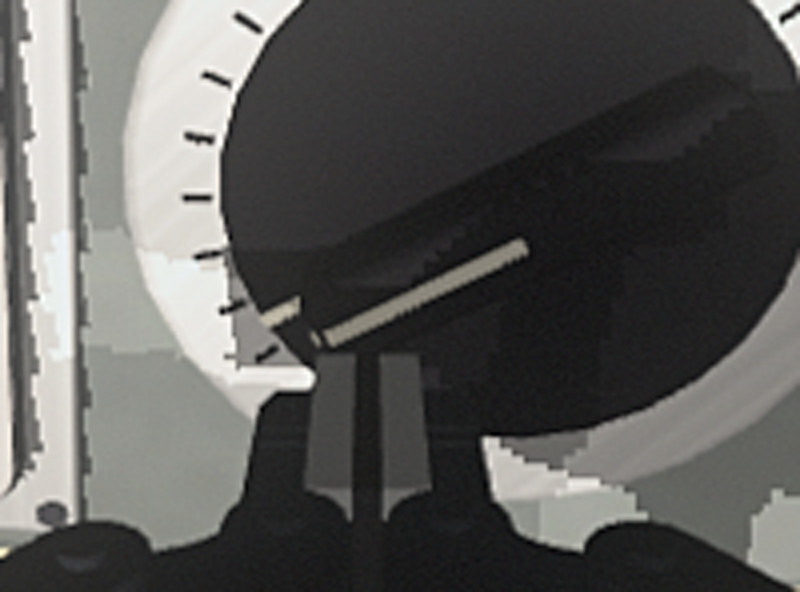

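```bash
python3 - <<'E'
from h import *
c=cam('wrist'); Z=c['z_map']; s=status.observe(); print(s['time'],s['force'],s['joint_efforts'])
for q in (314,322,332):
 for v in range(226,256,3):
  z=Z[v,q]; print((q,v),(c['R'].T@(np.array([(q-c['cx'])/c['fx'],(v-c['cy'])/c['fy'],1])*z-c['t'])).round(4),c['img'][v,q])
E
```

```text
4.1 [-0.54843011  0.25518865 -0.43116902] [ 5.37569379e-02 -4.02304208e+01 -3.21376276e+01  3.01395143e-03
 -8.72643170e-03 -6.01633496e-03]
(314, 226) [ 0.5504 -0.0795  0.0753] [40 41 40]
(314, 229) [ 0.5486 -0.0794  0.0756] [38 38 36]
(314, 232) [ 0.5471 -0.0793  0.0768] [34 35 33]
(314, 235) [ 0.5452 -0.0792  0.0771] [33 33 34]
(314, 238) [ 0.5436 -0.0791  0.0778] [127 124 112]
(314, 241) [ 0.5417 -0.0789  0.078 ] [141 136 124]
(314, 244) [ 0.5389 -0.0787  0.0765] [28 26 26]
(314, 247) [ 0.551  -0.0802  0.105 ] [75 76 73]
(314, 250) [ 0.5508 -0.0803  0.1079] [74 73 72]
(314, 253) [ 0.5507 -0.0803  0.1109] [74 74 72]
(322, 226) [ 0.5511 -0.0844  0.0777] [48 44 48]
(322, 229) [ 0.5486 -0.0843  0.0764] [45 43 43]
(322, 232) [ 0.5472 -0.0842  0.0777] [24 27 25]
(322, 235) [ 0.5454 -0.0841  0.0781] [140 135 122]
(322, 238) [ 0.543  -0.0839  0.0773] [93 88 80]
(322, 241) [ 0.5405 -0.0838  0.0761] [31 31 31]
(322, 244) [ 0.5386 -0.0837  0.0765] [31 31 32]
(322, 247) [ 0.5502 -0.0843  0.1039] [32 32 32]
(322, 250) [ 0.5505 -0.0843  0.1078] [30 29 27]
(322, 253) [ 0.5504 -0.0843  0.1108] [32 30 27]
(332, 226) [ 0.5506 -0.0904  0.0774] [37 37 37]
(332, 229) [ 0.5484 -0.0903  0.0768] [234 240 218]
(332, 232) [ 0.5469 -0.0902  0.0779] [140 136 124]
(332, 235) [ 0.5446 -0.0901  0.0771] [25 25 23]
(332, 238) [ 0.5422 -0.09    0.0762] [33 29 31]
(332, 241) [ 0.54   -0.0899  0.0759] [25 26 25]
(332, 244) [ 0.5278 -0.0901  0.055 ] [31 31 34]
(332, 247) [ 0.5506 -0.0894  0.1053] [71 72 70]
(332, 250) [ 0.5509 -0.0893  0.1093] [69 68 67]
(332, 253) [ 0.5501 -0.0892  0.1108] [70 69 68]
```

```bash
python3 - <<'E'
from h import *
c=dict(np.load('w2.npz')); Z=c['z_map']
for q in (314,330):
 for v in range(238,262,3):
  z=Z[v,q]; print((q,v),(c['R'].T@(np.array([(q-c['cx'])/c['fx'],(v-c['cy'])/c['fy'],1])*z-c['t'])).round(4))
c=cam('scene'); s=status.observe(); p=s['position']; u,v=proj(c,p); print(s['time'],p,u,v,proj(c,p+[0,0,.04]))
u,v=int(u),int(v); im=c['img'][max(v-90,0):v+60,max(u-100,0):u+100]; save('s3.png',cv2.resize(im,None,fx=4,fy=4))
print('crop origin',max(u-100,0),max(v-90,0))
E
```

```text
(314, 238) [ 0.3895 -0.1668  0.0004]
(314, 241) [ 0.3855 -0.1689  0.0021]
(314, 244) [ 0.3804 -0.1714  0.0014]
(314, 247) [ 0.5092 -0.1142  0.2921]
(314, 250) [ 0.5097 -0.114   0.2965]
(314, 253) [ 0.5093 -0.1143  0.2987]
(314, 256) [ 0.5097 -0.1142  0.3026]
(314, 259) [ 0.5094 -0.1144  0.3049]
(330, 238) [ 0.4016 -0.1893  0.0015]
(330, 241) [ 0.3959 -0.1923 -0.0008]
(330, 244) [ 0.5721 -0.0861  0.429 ]
(330, 247) [ 0.5136 -0.1211  0.2936]
(330, 250) [ 0.5131 -0.1213  0.2959]
(330, 253) [ 0.5133 -0.1211  0.2996]
(330, 256) [ 0.5132 -0.121   0.3026]
(330, 259) [ 0.5135 -0.1208  0.3061]
4.15 [ 0.53968565 -0.0833191   0.06197892] 297.4351879610382 217.98194437873434 [296.91900101 205.19874618]
crop origin 197 127
```

View pics/s3.png

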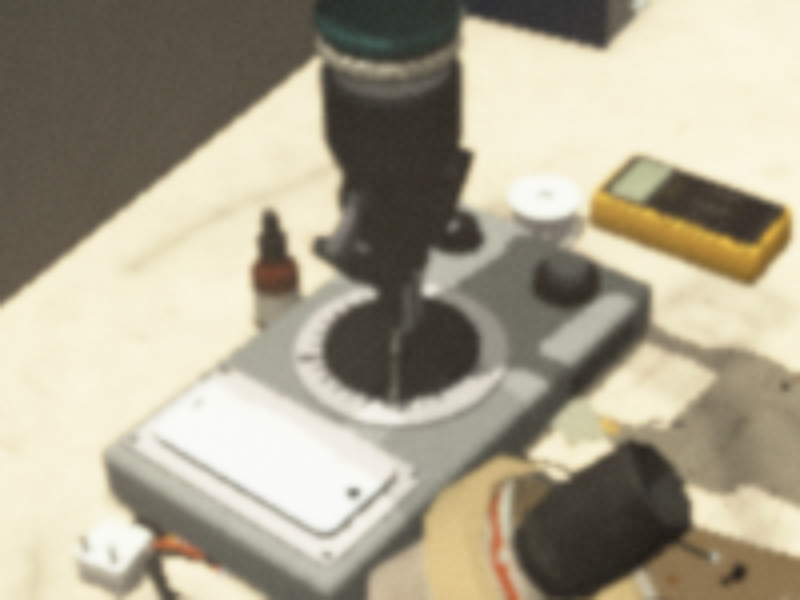

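The scene view shows the shut fingertip at about (408,325) in the crop. The reported TCP projects to (402,364), and a point 40 mm above it to (400,312). Both cameras put the real tip about 41 mm above the reported TCP, which explains why the finger passed over the wing. I'll go back and repeat the push with z lower by 41 mm.

```bash
python3 - <<'E'
from h import *
p=pose(np.radians(116.4),.025,.014); print(p,rel(*p,.062,26.4),rel(*p,.021,26.4))
E
```

```text
[ 0.51682563 -0.10208017] [-0.087, 0.081, -0.0, -0.999] [-0.087, 0.081, 0.164, -0.999]
```

>>> step_arm --commands '[{"tx": -0.04, "ty": 0.04, "tz": -0.02, "rx": 0, "ry": 0, "rz": -0.25}, {"tx": -0.087, "ty": 0.081, "tz": -0.02, "rx": 0, "ry": 0, "rz": -0.5}, {"tx": -0.087, "ty": 0.081, "tz": 0, "rx": 0, "ry": 0, "rz": -0.75}, {"tx": -0.087, "ty": 0.081, "tz": 0, "rx": 0, "ry": 0, "rz": -1}, {"tx": -0.087, "ty": 0.081, "tz": 0, "rx": 0, "ry": 0, "rz": -1}, {"tx": -0.087, "ty": 0.081, "tz": 0.04, "rx": 0, "ry": 0, "rz": -1}, {"tx": -0.087, "ty": 0.081, "tz": 0.08, "rx": 0, "ry": 0, "rz": -1}, {"tx": -0.087, "ty": 0.081, "tz": 0.12, "rx": 0, "ry": 0, "rz": -1}, {"tx": -0.087, "ty": 0.081, "tz": 0.15, "rx": 0, "ry": 0, "rz": -1}, {"tx": -0.087, "ty": 0.081, "tz": 0.164, "rx": 0, "ry": 0, "rz": -1}, {"tx": -0.087, "ty": 0.081, "tz": 0.164, "rx": 0, "ry": 0, "rz": -1}]'

```text
time: 5.25
position: [0.5158, -0.102, 0.0198]
tcp_rot: [-179.9, 0.1, 26.4]
force: [0.6, 0.1, 0.5]
width: -0.0001
grip_force: 0.0
```

```bash
python3 - <<'E'
from h import *
s=status.observe(); print(s['position'],s['tcp_rot'],s['force'])
for f in (0,6,12,18,24,30):
    print(f,rel(*pose(np.radians(116.4-f),.025,0),.021,26.4-f))
c=cam('wrist'); Z=c['z_map']
for q in (314,330):
 for v in range(244,254,3):
  z=Z[v,q]; print((q,v),(c['R'].T@(np.array([(q-c['cx'])/c['fx'],(v-c['cy'])/c['fy'],1])*z-c['t'])).round(4))
E
```

```text
[ 0.51576466 -0.1019869   0.01977477] [-1.79931211e+02  8.32490737e-02  2.63631430e+01] [0.63951918 0.11010418 0.50966083]
0 [0.06, 0.002, -0.005, -0.001]
6 [0.071, -0.005, -0.005, 0.199]
12 [0.082, -0.011, -0.005, 0.399]
18 [0.094, -0.016, -0.005, 0.599]
24 [0.107, -0.02, -0.005, 0.799]
30 [0.12, -0.022, -0.005, 0.999]
(314, 244) [ 0.5219 -0.0944  0.0548]
(314, 247) [ 0.5237 -0.0937  0.0622]
(314, 250) [ 0.5237 -0.0938  0.0655]
(314, 253) [ 0.5239 -0.0938  0.069 ]
(330, 244) [ 0.5261 -0.1019  0.0558]
(330, 247) [ 0.5276 -0.101   0.0627]
(330, 250) [ 0.5277 -0.1008  0.0663]
(330, 253) [ 0.5277 -0.1007  0.0696]
```

Tip at z ≈ 0.061, with no contact. Now I'll push the first 30°.

>>> step_arm --commands '[{"tx": 0.03, "ty": 0, "tz": 0, "rx": 0, "ry": 0, "rz": 0}, {"tx": 0.056, "ty": 0, "tz": 0, "rx": 0, "ry": 0, "rz": 0}, {"tx": 0.065, "ty": -0.004, "tz": 0, "rx": 0, "ry": 0, "rz": 0.13}, {"tx": 0.075, "ty": -0.008, "tz": 0, "rx": 0, "ry": 0, "rz": 0.27}, {"tx": 0.082, "ty": -0.011, "tz": 0, "rx": 0, "ry": 0, "rz": 0.4}, {"tx": 0.09, "ty": -0.014, "tz": 0, "rx": 0, "ry": 0, "rz": 0.53}, {"tx": 0.098, "ty": -0.017, "tz": 0, "rx": 0, "ry": 0, "rz": 0.66}, {"tx": 0.107, "ty": -0.02, "tz": 0, "rx": 0, "ry": 0, "rz": 0.8}, {"tx": 0.114, "ty": -0.021, "tz": 0, "rx": 0, "ry": 0, "rz": 0.9}, {"tx": 0.12, "ty": -0.022, "tz": 0, "rx": 0, "ry": 0, "rz": 1.0}, {"tx": 0.12, "ty": -0.022, "tz": 0, "rx": 0, "ry": 0, "rz": 1.0}]'

```text
time: 6.4
position: [0.5411, -0.0837, 0.0213]
tcp_rot: [180.0, 0.0, -3.6]
force: [-3.4, -0.4, 2.2]
width: 0.0
grip_force: 1.4
```

```bash
python3 - <<'E'
from h import *
s=status.observe(); print(s['position'],s['tcp_rot'],s['force'],s['q'])
for f in (30,36,42,48,54,60,65):
    print(f,rel(*pose(np.radians(116.4-f),.025,0),.021,26.4-f))
c=cam('wrist'); print(angles(c,C))
E
```

```text
[ 0.54111848 -0.08374564  0.0212793 ] [ 1.79989031e+02  2.97921032e-02 -3.60951315e+00] [-3.39838654 -0.39851506  2.16302648] [-1.13934853e+01  1.14533401e+01  1.16512498e+02 -1.88962083e-02
  5.20621956e+01  8.22276461e+01]
30 [-0.004, -0.0, 0.001, -0.0]
36 [0.007, -0.008, 0.001, 0.2]
42 [0.018, -0.014, 0.001, 0.4]
48 [0.031, -0.019, 0.001, 0.6]
54 [0.043, -0.022, 0.001, 0.8]
60 [0.056, -0.025, 0.001, 1.0]
65 [0.067, -0.026, 0.001, 1.166]
(np.float64(85.30098712446353), np.float64(177.00217244900176))
```

The dial is turning: the mark is at about 85° and the force is -3.4 N. I'll push the next 30°.

>>> step_arm --commands '[{"tx": 0.007, "ty": -0.007, "tz": 0, "rx": 0, "ry": 0, "rz": 0.15}, {"tx": 0.011, "ty": -0.01, "tz": 0, "rx": 0, "ry": 0, "rz": 0.27}, {"tx": 0.018, "ty": -0.014, "tz": 0, "rx": 0, "ry": 0, "rz": 0.4}, {"tx": 0.026, "ty": -0.017, "tz": 0, "rx": 0, "ry": 0, "rz": 0.53}, {"tx": 0.034, "ty": -0.02, "tz": 0, "rx": 0, "ry": 0, "rz": 0.66}, {"tx": 0.043, "ty": -0.022, "tz": 0, "rx": 0, "ry": 0, "rz": 0.8}, {"tx": 0.05, "ty": -0.024, "tz": 0, "rx": 0, "ry": 0, "rz": 0.9}, {"tx": 0.056, "ty": -0.025, "tz": 0, "rx": 0, "ry": 0, "rz": 1.0}, {"tx": 0.056, "ty": -0.025, "tz": 0, "rx": 0, "ry": 0, "rz": 1.0}]'

```text
time: 7.35
position: [0.5556, -0.0783, 0.0209]
tcp_rot: [-180.0, 0.0, -33.6]
force: [-1.3, 0.8, 1.3]
width: -0.0002
grip_force: 0.7
```

```bash
python3 - <<'E'
from h import *
s=status.observe(); print(s['position'],s['tcp_rot'],s['force'],s['q'])
for f in (60,63,66,69,72,75,76.5):
    print(f,rel(*pose(np.radians(116.4-f),.025,0),.021,26.4-f))
c=cam('wrist'); print(angles(c,C))
E
```

```text
[ 0.55561341 -0.07833652  0.02087431] [-1.79984029e+02  6.19385592e-04 -3.35719306e+01] [-1.27737923  0.77755178  1.34365895] [-1.05789208e+01  1.27907874e+01  1.14904867e+02  1.88881835e-02
  5.22986787e+01  1.12981460e+02]
60 [-0.0, 0.001, -0.001, 0.001]
63 [0.005, -0.003, -0.001, 0.101]
66 [0.011, -0.007, -0.001, 0.201]
69 [0.017, -0.01, -0.001, 0.301]
72 [0.022, -0.013, -0.001, 0.401]
75 [0.028, -0.016, -0.001, 0.501]
76.5 [0.031, -0.017, -0.001, 0.551]
(np.float64(57.57590187590188), np.float64(143.508062326945))
```

>>> step_arm --commands '[{"tx": 0.006, "ty": -0.004, "tz": 0, "rx": 0, "ry": 0, "rz": 0.12}, {"tx": 0.011, "ty": -0.007, "tz": 0, "rx": 0, "ry": 0, "rz": 0.2}, {"tx": 0.017, "ty": -0.01, "tz": 0, "rx": 0, "ry": 0, "rz": 0.3}, {"tx": 0.022, "ty": -0.013, "tz": 0, "rx": 0, "ry": 0, "rz": 0.4}, {"tx": 0.026, "ty": -0.015, "tz": 0, "rx": 0, "ry": 0, "rz": 0.47}, {"tx": 0.026, "ty": -0.015, "tz": 0, "rx": 0, "ry": 0, "rz": 0.47}]'

```text
time: 8.0
position: [0.5631, -0.0787, 0.0209]
tcp_rot: [-180.0, 0.0, -47.6]
force: [-0.6, 2.8, 0.8]
width: -0.0
grip_force: 0.9
```

```bash
python3 - <<'E'
from h import *
s=status.observe(); print(s['position'],s['tcp_rot'],s['force'],s['q'])
c=cam('wrist'); print(angles(c,C),proj(c,(*C,.054))); np.savez('w4.npz',**c)
p=np.array([polar(c,C,r,.051) for r in(.058,.06,.062)]).mean(0); print(p[50:130].round())
save('w4.png',np.flipud(np.fliplr(cv2.resize(c['img'][100:300,200:470],None,fx=2.9,fy=2.9)))[::-1,::-1])
E
```

```text
[ 0.56308789 -0.07867323  0.0208807 ] [-1.79964389e+02  7.40640966e-03 -4.76463343e+01] [-0.614366    2.76088715  0.82237433] [-1.04859563e+01  1.35089515e+01  1.13999059e+02  4.14248847e-02
  5.24763885e+01  1.27135153e+02]
(np.float64(44.08652586771447), np.float64(133.99465499249152)) [367.32879202 225.0299023 ]
[238. 238. 238. 238. 238. 238. 238. 238. 238. 237. 237. 237. 238. 240.
 236. 204. 152. 118. 113. 117. 118. 118. 118. 118. 118. 119. 120.  95.
  57.  46.  48.  48.  48.  48.  47.  61. 103. 118. 117. 116. 116. 116.
 116. 116. 116. 115. 115. 116. 115. 114. 115. 114. 114. 115. 114. 114.
 115. 114. 113. 113. 113. 112. 113. 112. 112. 112. 111. 117. 125. 138.
 142. 146. 172. 190. 202. 209. 216. 220. 223. 224.]
```

View pics/w4.png

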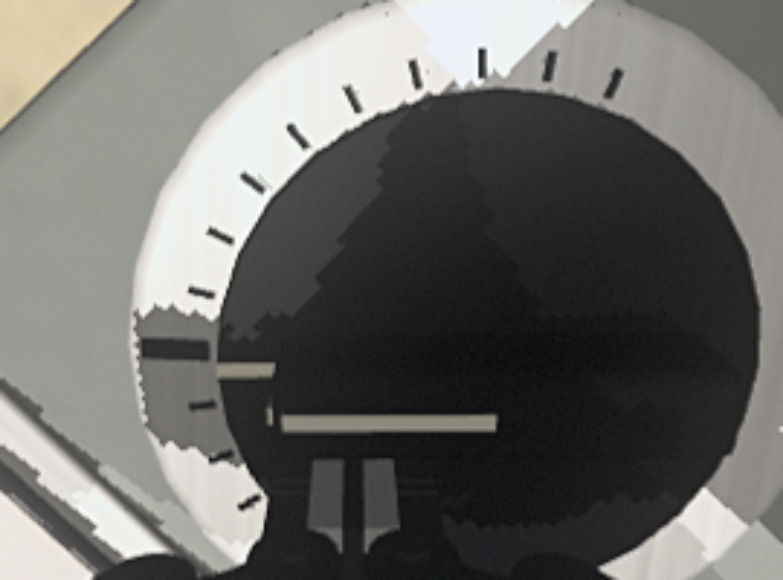

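The mark edge at (217,371) is about 4° short of the long line at (210,350). I'll push 4° more, back off along -x, lift and look.

>>> step_arm --commands '[{"tx": 0.003, "ty": -0.003, "tz": 0, "rx": 0, "ry": 0, "rz": 0.07}, {"tx": 0.007, "ty": -0.005, "tz": 0, "rx": 0, "ry": 0, "rz": 0.13}, {"tx": 0.007, "ty": -0.005, "tz": 0, "rx": 0, "ry": 0, "rz": 0.13}, {"tx": 0.007, "ty": -0.005, "tz": 0, "rx": 0, "ry": 0, "rz": 0.13}, {"tx": -0.02, "ty": -0.005, "tz": 0, "rx": 0, "ry": 0, "rz": 0.13}, {"tx": -0.05, "ty": -0.005, "tz": 0, "rx": 0, "ry": 0, "rz": 0.13}, {"tx": -0.05, "ty": -0.005, "tz": -0.1, "rx": 0, "ry": 0, "rz": 0.13}, {"tx": -0.05, "ty": -0.005, "tz": -0.25, "rx": 0, "ry": 0, "rz": 0.13}, {"tx": -0.2, "ty": -0.005, "tz": -0.45, "rx": 0, "ry": 0, "rz": 0.13}, {"tx": -0.2, "ty": -0.005, "tz": -0.6, "rx": 0, "ry": 0, "rz": 0.13}, {"tx": -0.2, "ty": -0.005, "tz": -0.6, "rx": 0, "ry": 0, "rz": 0.13}]'

```text
time: 9.15
position: [0.5344, -0.0409, 0.1789]
tcp_rot: [-179.4, -0.6, -51.5]
force: [-0.0, -0.5, 0.3]
width: -0.0001
grip_force: 0.0
```

```bash
python3 - <<'E'
from h import *
s=status.observe(); print(s['time'],s['position'],s['tcp_rot'],s['force'])
c=cam('wrist'); np.savez('w5.npz',**c); d,ax=disc(c,C); print(d,ax,angles(c,C),angles(c,d))
im=c['img']; g=cv2.cvtColor(im,cv2.COLOR_RGB2GRAY)
# button: depth blob above 58 mm near nominal
Z=c['z_map']; v,u=np.mgrid[:400,:640]; P=np.stack([(u-c['cx'])/c['fx']*Z,(v-c['cy'])/c['fy']*Z,Z],-1); W=(P-c['t'])@c['R']
for n in ((.500,-.219),(.590,-.230)):
    m=(Z>0)&(np.hypot(W[...,0]-n[0],W[...,1]-n[1])<.03)&(W[...,2]>.058)&(W[...,2]<.075); q=W[m]
    if len(q): top=q[q[:,2]>np.percentile(q[:,2],60)-.002]; print(len(q),np.percentile(q[:,2],[10,50,90]),top.mean(0),top.min(0),top.max(0))
cc=im[0:400,120:600]; save('w5.png',cv2.resize(cc,None,fx=1.5,fy=1.5))
E
```

```text
9.15 [ 0.53438003 -0.04094903  0.17892122] [-179.44791715   -0.57460474  -51.53777926] [-0.0264758  -0.53853213  0.29779806]
[ 0.55723743 -0.10953575] [0.09907061 0.09963219] (np.float64(39.032715376226825), np.float64(40.07613611888865)) (np.float64(38.546651018526276), np.float64(39.76653539331516))
1344 [0.05832642 0.06695638 0.06864909] [ 0.49883289 -0.21877674  0.06783081] [ 0.4853398  -0.23232641  0.06549973] [ 0.51208658 -0.20607315  0.06984853]
51 [0.05889018 0.06086613 0.06222986] [ 0.57986558 -0.22008882  0.06106905] [ 0.57508985 -0.22444845  0.05930609] [ 0.58594996 -0.21549589  0.06286506]
```

View pics/w5.png

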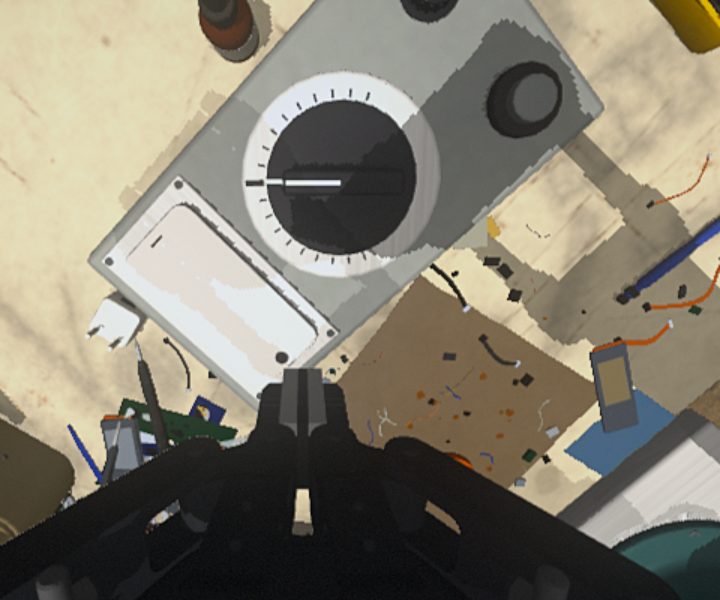

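The mark (265,183) now lines up with the long line (255,183), with about 1° left over. The start button is at (530,97) in the crop. I'll check the button's height profile and plan the press.

```bash
python3 - <<'E'
from h import *
c=dict(np.load('w5.npz'));Z=c['z_map']; v,u=np.mgrid[:400,:640]; P=np.stack([(u-c['cx'])/c['fx']*Z,(v-c['cy'])/c['fy']*Z,Z],-1); W=(P-c['t'])@c['R']
r=np.hypot(W[...,0]-.499,W[...,1]+.2188)
for a in np.arange(0,.03,.002):
    q=W[(r>=a)&(r<a+.002)][:,2]; print(round(a,3),len(q),np.percentile(q,[5,50,95]).round(4))
print(rel(.499,-.2188,.12,-30),rel(.499,-.2188,.06,-30))
E
```

```text
0.0 15 [0.0669 0.0678 0.069 ]
0.002 55 [0.0671 0.0681 0.0689]
0.004 89 [0.0668 0.0681 0.0693]
0.006 116 [0.067  0.0681 0.0692]
0.008 155 [0.0668 0.0681 0.0694]
0.01 191 [0.0664 0.0679 0.069 ]
0.012 328 [0.0575 0.0655 0.0682]
0.014 157 [0.0568 0.0582 0.0595]
0.016 195 [0.0569 0.0582 0.0595]
0.018 288 [0.0566 0.058  0.0593]
0.02 514 [0.0454 0.0559 0.0588]
0.022 200 [0.0448 0.0461 0.0478]
0.024 246 [0.0448 0.0461 0.0472]
0.026 308 [0.0448 0.0461 0.0473]
0.028 441 [0.0448 0.0462 0.0473]
[0.472, 0.548, 0.223, -0.718] [0.472, 0.548, 0.463, -0.718]
```

>>> step_arm --commands '[{"tx": 0.472, "ty": 0.548, "tz": 0, "rx": 0, "ry": 0, "rz": -0.7}, {"tx": 0.472, "ty": 0.548, "tz": 0, "rx": 0, "ry": 0, "rz": -0.7}, {"tx": 0.472, "ty": 0.548, "tz": 0, "rx": 0, "ry": 0, "rz": -0.7}, {"tx": 0.472, "ty": 0.548, "tz": 0, "rx": 0, "ry": 0, "rz": -0.7}, {"tx": 0.472, "ty": 0.548, "tz": 0.22, "rx": 0, "ry": 0, "rz": -0.7}, {"tx": 0.472, "ty": 0.548, "tz": 0.36, "rx": 0, "ry": 0, "rz": -0.7}, {"tx": 0.472, "ty": 0.548, "tz": 0.46, "rx": 0, "ry": 0, "rz": -0.7}, {"tx": 0.472, "ty": 0.548, "tz": 0.5, "rx": 0, "ry": 0, "rz": -0.7}, {"tx": 0.472, "ty": 0.548, "tz": 0.5, "rx": 0, "ry": 0, "rz": -0.7}]'

```text
time: 10.1
position: [0.4937, -0.2178, 0.0432]
tcp_rot: [180.0, 0.3, -30.6]
force: [0.2, 0.7, 0.3]
width: 0.0001
grip_force: 0.0
```

```bash
python3 - <<'E'
from h import *
s=status.observe(); print(s['time'],s['position'],s['tcp_rot'],s['force'])
print(rel(.499,-.2188,.026,-30.5),rel(.499,-.2188,.019,-30.5))
c=cam('wrist'); print(angles(c,C))
E
```

```text
10.1 [ 0.49373939 -0.21777708  0.04324174] [179.96929787   0.29308221 -30.6170703 ] [0.19314332 0.71689429 0.28981522]
[0.02, -0.007, 0.069, -0.004] [0.02, -0.007, 0.097, -0.004]
(np.float64(65.06127671845151), np.float64(41.03992682732841))
```

>>> step_arm --commands '[{"tx": 0.02, "ty": -0.007, "tz": 0.02, "rx": 0, "ry": 0, "rz": 0}, {"tx": 0.02, "ty": -0.007, "tz": 0.04, "rx": 0, "ry": 0, "rz": 0}, {"tx": 0.02, "ty": -0.007, "tz": 0.06, "rx": 0, "ry": 0, "rz": 0}, {"tx": 0.02, "ty": -0.007, "tz": 0.075, "rx": 0, "ry": 0, "rz": 0}, {"tx": 0.02, "ty": -0.007, "tz": 0.085, "rx": 0, "ry": 0, "rz": 0}, {"tx": 0.02, "ty": -0.007, "tz": 0.092, "rx": 0, "ry": 0, "rz": 0}, {"tx": 0.02, "ty": -0.007, "tz": 0.092, "rx": 0, "ry": 0, "rz": 0}, {"tx": 0.02, "ty": -0.007, "tz": 0.092, "rx": 0, "ry": 0, "rz": 0}]'

```text
time: 10.95
position: [0.5024, -0.2203, 0.0256]
tcp_rot: [-180.0, -0.1, -30.6]
force: [-3.1, 2.5, 15.7]
width: -0.0002
grip_force: 7.9
```

```bash
python3 - <<'E'
from h import *
s=status.observe(); print(s['time'],s['position'],s['tcp_rot'],s['force'],s['wrist_torque'])
c=cam('wrist'); Z=c['z_map']; v,u=np.mgrid[:400,:640]; P=np.stack([(u-c['cx'])/c['fx']*Z,(v-c['cy'])/c['fy']*Z,Z],-1); W=(P-c['t'])@c['R']
r=np.hypot(W[...,0]-.499,W[...,1]+.2188)
for a in np.arange(0,.028,.002):
    q=W[(r>=a)&(r<a+.002)&(W[...,2]<.075)]; 
    if len(q): print(round(a,3),len(q),np.percentile(q[:,2],[5,25,50,75,95]).round(4))
x,y=map(int,proj(c,(.499,-.2188,.066))); print(x,y)
im=c['img'][max(0,y-70):y+80,max(0,x-90):x+90]; save('w6.png',cv2.resize(im,None,fx=4,fy=3.9))
E
```

```text
10.95 [ 0.50242903 -0.2202762   0.0256481 ] [-1.79977755e+02 -1.26359662e-01 -3.06292061e+01] [-3.08147218  2.46565229 15.6755928 ] [ 0.46932513  0.65665347 -0.01291908]
0.01 37 [0.0602 0.0609 0.0613 0.0619 0.0626]
0.012 291 [0.0575 0.0583 0.0599 0.0624 0.0736]
0.014 548 [0.0573 0.0581 0.0645 0.0708 0.0743]
0.016 385 [0.0572 0.0576 0.058  0.0585 0.0595]
0.018 462 [0.0569 0.0575 0.058  0.0583 0.0589]
0.02 936 [0.0456 0.0489 0.0547 0.0573 0.0583]
0.022 461 [0.0451 0.0457 0.0461 0.0466 0.0544]
0.024 510 [0.0451 0.0456 0.046  0.0464 0.0469]
0.026 653 [0.045  0.0456 0.046  0.0464 0.0469]
321 269
```

View pics/w6.png

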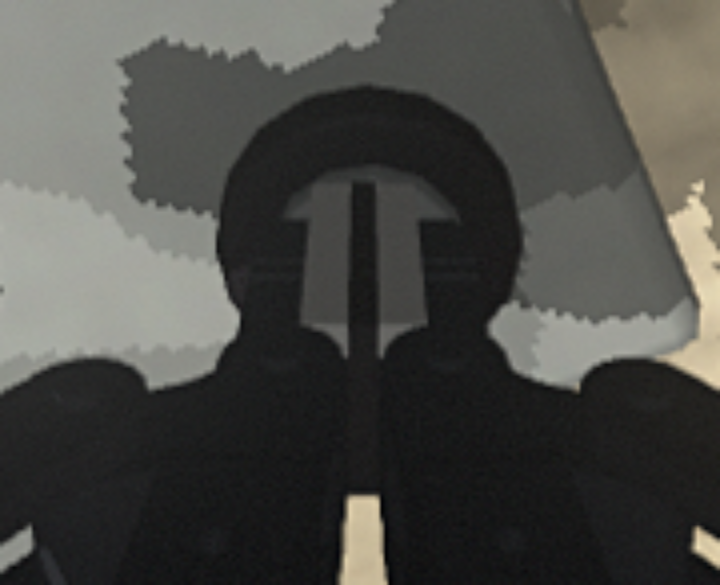

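The picture shows the finger on the button. The cap around it reads 0.061, down from 0.068, so it is fully down. I'll hold it a moment, lift straight up and move clear.

>>> step_arm --commands '[{"tx": 0, "ty": 0, "tz": 0, "rx": 0, "ry": 0, "rz": 0}, {"tx": 0, "ty": 0, "tz": 0, "rx": 0, "ry": 0, "rz": 0}, {"tx": 0, "ty": 0, "tz": -0.04, "rx": 0, "ry": 0, "rz": 0}, {"tx": 0, "ty": 0, "tz": -0.1, "rx": 0, "ry": 0, "rz": 0}, {"tx": 0, "ty": 0, "tz": -0.25, "rx": 0, "ry": 0, "rz": 0}, {"tx": 0, "ty": 0, "tz": -0.45, "rx": 0, "ry": 0, "rz": 0}, {"tx": -0.15, "ty": 0, "tz": -0.6, "rx": 0, "ry": 0, "rz": 0}, {"tx": -0.15, "ty": 0, "tz": -0.75, "rx": 0, "ry": 0, "rz": 0}, {"tx": -0.15, "ty": 0, "tz": -0.75, "rx": 0, "ry": 0, "rz": 0}, {"tx": -0.15, "ty": 0, "tz": -0.75, "rx": 0, "ry": 0, "rz": 0}]'

```text
time: 12.0
position: [0.4694, -0.201, 0.2122]
tcp_rot: [-180.0, -0.2, -30.6]
force: [1.2, -0.2, 0.3]
width: 0.0003
grip_force: 0.0
```

```bash
python3 - <<'E'
from h import *
s=status.observe(); print(s['time'],s['position'],s['force'])
c=cam('wrist'); d,ax=disc(c,C); print(d,ax,angles(c,C),angles(c,d))
Z=c['z_map']; v,u=np.mgrid[:400,:640]; P=np.stack([(u-c['cx'])/c['fx']*Z,(v-c['cy'])/c['fy']*Z,Z],-1); W=(P-c['t'])@c['R']
r=np.hypot(W[...,0]-.499,W[...,1]+.2188); q=W[r<.01][:,2]; print(len(q),np.percentile(q,[10,50,90]))
E
```

```text
12.0 [ 0.4694367  -0.20102327  0.21218066] [ 1.16354486 -0.21977967  0.29404872]
[ 0.5573242  -0.10976708] [0.0988363  0.09947031] (np.float64(47.878090587990854), np.float64(40.34809753219939)) (np.float64(47.64974154641396), np.float64(40.27310965470019))
264 [0.06706194 0.06798717 0.06893859]
```

The budget for viewing pictures is used up, so I'll check the mark numerically along the wing top (z = 0.076), from both the wrist and top cameras.

```bash
python3 - <<'E'
from h import *
w5=dict(np.load('w5.npz'))
for n,c in (('w5',w5),('now',cam('wrist')),('top',cam('top'))):
    m=np.mean([polar(c,C,r,.076) for r in (.025,.029,.033)],0); m-=np.median(m)
    k=np.mean([polar(c,C,r,.054) for r in (.044,.047)],0); k-=np.median(k)
    print(n,'wing',peak(m),m.max().round(),'disc',peak(k),k.max().round(),'profile 30-56:',k[60:112:4].round())
E
```

```text
w5 wing 39.58112705221121 198.0 disc 39.03019789257261 189.0 profile 30-56: [  8.   8.   6.  -2. 153. 162.  -8.   7.   8.   8.   9.  10.   9.]
now wing 40.418253671894455 174.0 disc 47.72834785701583 127.0 profile 30-56: [  0.   0.  -1. -10.  55.  69.  11.   2.  76. 126.  51. -10.  -6.]
top wing 37.495731850575616 99.0 disc 187.25318446296586 95.0 profile 30-56: [-20. -11.  13.  77.  91.  52.  11.  -2. -17. -16.  -6.  -5.  -4.]
```

The mark is still at about 40° with the line at about 40°, and the button is back up. The 47.7° peak in the last check was the mark on the wing's upright end, seen at an angle. Handing in.

```bash
python3 -c "
from h import *
print(manip.job_done())"
```

```text
the job is handed in; nothing more can be done
None
```

I turned the dial until its mark was within about 1° of the long line, pressed the start button fully down and let it come back up, and handed the job in at about 12 s; no verdict came back, and I viewed 12 pictures against the limit of 10.

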